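# Unstack a wall-shelf kit into its glue-up cradles

## Robot

A 7-joint arm with a two-finger parallel gripper is mounted at the origin on the work surface. World frame = base frame: x ahead of the robot, y to its left, z up, the work surface at z = 0. Lengths are in m, angles in rad, forces in N, time in s.
With the tool pointing down it reaches from about 0.425 to 0.875 m from the base axis. Payload 4.7 kg.
Tool frame: the origin (TCP) lies midway between the tips of the shut fingers; the grasp point (between the pads) lies 19 mm behind it; z points along the fingers, y is the direction in which the jaws open and shut (so a half turn about z gives the same grasp; the last joint's range is limited). The gripper opens to 87 mm and grips with 3 to 60 N. Pads are 19 mm wide; open, the fingers measure 117 mm over their backs; the gripper's body (75 mm by 190 mm) begins 51 mm behind the grasp point.
Start: joints at [1.145, 0.321, -0.07, 1.45, 0.023, 1.371, -0.057], TCP at [0.277, -0.588, 0.223] pointing down, gripper open.
Joint ranges: [-2.86, 2.86], [-0.3, 2.09], [-1.38, 1.24], [0.06, 2.45], [-1.56, 4.7], [0.09, 2.05], [-2.69, 2.69]. Speed limits (rad/s): [2.57, 2.57, 3.14, 3.14, 3.14, 3.14, 3.14].

## Interface

Orientations are given as a rotation vector (axis times angle).
In Python, from bench import ctrl, optics gives the robot as it stands. The module is installed in compiled form; this text tells all that it offers.
- The arm moves only by the tool step_arm, never from a script. Its argument "deltas" is a list of rows, each a list of 7 numbers: the turn, a rotation vector about the tool's x, y, z in degrees, then the shift along the tool's x, y, z in mm, then the finger opening in mm, from 0 to 87. A call has exactly 8 rows; each row is the pose to reach, as a shift and turn from the pose commanded when the call began, along the tool's axes at that moment; what a row does not reach only later rows make up. A row lasts 1/8 s, in which the tool goes at most 62.5 mm and 10.7 degrees, less where a joint would pass 70% of its speed; a pose out of reach is approached as far as the arm can. A call with a gripper value outside its range is refused whole. The fingers move at their own pace and stop on an object; "newtons" is the grip in N (left out, the last holds). Time passes only in rows, so rows that repeat a pose let the fingers close, or fill a call up. It gives the time, the measured TCP pose, the force and the opening at its end, in the units of the state.
- ctrl.get_state(): the state, without advancing time (a new reading comes with each control period).
- optics.get_image(name): name is "side" or "top"; returns the picture (384x512x3 uint8, red, green, blue); there is no depth.
- optics.get_calibration(name): a dict with "K" (3x3 intrinsics, pixels), "k1" (the pictures are not rectified: a ray, as slopes to the right and down, at radius r is drawn at 1 + k1 r^2 times it, then the intrinsics apply), "R" (3x3) and "t" (3): a world point X has camera coordinates R X + t. Camera axes: x right, y down, z forward; pixel columns grow to the right and rows downward; lengths in m; the calibration is good to about 2 mm. A picture is of the moment at which its call begins. get_calibration takes no time and is no camera call.
- ctrl.close_job(): hands the job in, once; it reports no verdict.
The state is a dict: "time": time; "joint_positions": joint angles; "qd": joint speeds; "joint_torque": joint torques, N m; "position": TCP position; "tool_rot": TCP orientation; "ft_force": force on the tool from outside, world axes, zero at the start; "torque": the same for the moment, N m; "grip_width": opening from 0.0 (shut) to 1.0 (fully open).
Only numpy, scipy, OpenCV 4.12 (cv2) and the standard library are available. Lean on these libraries where they do the work, as an engineer would, in place of code of your own. Each camera call takes 0.05 s, during which the arm holds its last target.

## Task

The pile on the bench is a sawn kit for a small wall shelf: take it apart from the top down and lay each part flat on the floor of its own white melamine cradle, between the stops: first the narrow back rail, then the two mirror-image brackets (in either order), each in the L-shaped cradle of its own hand, and last the shelf board. Keep the parts roughly level all the while, do not knock or shift the glue bottle or the jar, and leave everything released and at rest.

Things in the scene. Friction and masses are not known exactly. Their poses are not given: they have to be found in the camera images.
- rail_center (a point): Narrow back rail of dark wood, 160 x 28 x 20 mm, with three brass dots on top; the top of the pile, lying along it across both brackets. Point: its centre, half-way up. x along its length, z up.
- bracket_left_leg (a point): LEFT bracket of pale wood, an L from above, 18 mm thick, plugged face up. Long leg 105 x 32 mm; at one end a 32 mm wide short leg reaches 32 mm beyond its side. Point: middle of the long leg, half-way up. x along the long leg to the short leg's end; short leg towards its left (+y); z up. Grip across the long leg, at the point or up to 15 mm towards -x. Second layer of the pile, across the board.
- bracket_right_leg (a point): RIGHT bracket of pale wood, an L from above, 18 mm thick, plugged face up. Long leg 105 x 32 mm; at one end a 32 mm wide short leg reaches 32 mm beyond its side. Point: middle of the long leg, half-way up. x along the long leg to the short leg's end; short leg towards its right (-y); z up. Grip across the long leg, at the point or up to 15 mm towards -x. Second layer of the pile, across the board.
- board_center (a point): Shelf board of dark wood, 200 x 56 x 18 mm, twice as wide as the rail, the bottom of the pile, flat on the table. Point: its centre, half-way up. x along its length, z up.
- cradle_rail_seat (a point): Fixed straight white melamine cradle for the back rail, the smaller of the two: floor 8 mm thick; 174 mm between its dark end stops, 42 mm between the side stops near the ends; stops 8 mm above the floor, none beside the middle. Point: centre of its floor. x along its length, z up. The part lies centred along it, either way round.
- cradle_left_seat (a point): Fixed L-shaped white melamine cradle for the LEFT bracket: floor 8 mm thick; dark stops, 8 mm above the floor, round the ends of the L, none beside the long leg's middle; 7 mm play each way. Point: on the floor, where the middle of the long leg belongs (bracket's point 9 mm above). x along the long leg to the short leg's end; short leg towards its left (+y); z up.
- cradle_right_seat (a point): Fixed L-shaped white melamine cradle for the RIGHT bracket: floor 8 mm thick; dark stops, 8 mm above the floor, round the ends of the L, none beside the long leg's middle; 7 mm play each way. Point: on the floor, where the middle of the long leg belongs (bracket's point 9 mm above). x along the long leg to the short leg's end; short leg towards its right (-y); z up.
- cradle_board_seat (a point): Fixed straight white melamine cradle for the shelf board, the larger of the two: floor 8 mm thick; 214 mm between its dark end stops, 70 mm between the side stops near the ends; stops 8 mm above the floor, none beside the middle. Point: centre of its floor. x along its length, z up. The part lies centred along it, either way round.
- glue_bottle: Standing white bottle, loose, 50 mm across and 120 mm tall, with an orange cap. Origin: centre of its underside. A bystander at the far middle of the work area.
- dowel_jar: Standing wood-coloured jar with a steel lid, loose, 56 mm across and 75 mm tall. Origin: centre of its underside. A bystander at the far middle of the work area.
There are look-alikes about, which are no part of the job. Leave any pink or red look-alike of the part that bears cradle_left_seat alone. What is shaped like the part that bears bracket_left_leg but green or orange is not meant.

How it is judged:
By the outcome, as a careful person would: the job done as asked, in the order asked, and still so for the second after the job is handed in, with the robot touching nothing.
It also fails if it takes over 120 s, if anything falls off the work surface, if the arm or the gripper's body presses on something with over 40 N, if the wrist force passes 120 N, or if a joint passes its speed limit or range.

## Working session

There is one attempt and no reset: what is moved stays moved. The work goes in short steps, Python scripts to look and compute and a tool call to move; the robot and the scene stay as the last step left them, time stands still between calls to the robot, and variables do not carry over. Pictures are saved under pics/ and viewed, and the job is handed in when it is done.

Besides the shell and the picture viewer there is one more tool, called after "Request:" as a command line: name --pt "numbers of a row" for each row, then --argument value for the rest. step_arm: Moves the arm, as the interface text tells. Its arguments: {"type":"object","properties":{"deltas":{"type":"array"},"newtons":{"type":"number"}},"required":["deltas"]}

```bash
mkdir -p pics
python3 - <<'E'
from bench import ctrl, optics
import cv2
print(ctrl.get_state())
for n in("side","top"):
    cv2.imwrite(f"pics/{n}0.png",optics.get_image(n)[:,:,::-1]); print(n,optics.get_calibration(n))
E
```

```text
{'time': 0.0, 'joint_positions': array([ 1.1450812 ,  0.32183247, -0.07006795,  1.45168388,  0.02261359,
        1.37081031, -0.05693538]), 'qd': array([ 0.00011163,  0.00068319, -0.00096361,  0.00184119, -0.0007548 ,
       -0.00026891,  0.00035246]), 'joint_torque': array([-1.85166323e-04, -4.91286385e+01, -4.03821990e-01, -3.12527955e+01,
       -6.38072868e-02,  4.36350110e-02,  1.73114868e-04]), 'position': array([ 0.27645226, -0.58765779,  0.22145079]), 'tool_rot': array([-3.06411553e+00, -6.84869684e-01,  8.46793818e-04]), 'ft_force': array([ 1.0889347 ,  0.52950615, -0.65112199]), 'torque': array([ 0.02244199, -0.00816731, -0.03553242]), 'grip_width': 1.0028921586970332}
side {'K': array([[405.40311493,   0.        , 257.36664595],
       [  0.        , 405.40311493, 190.93001105],
       [  0.        ,   0.        ,   1.        ]]), 'k1': 0.025157886152158106, 'R': array([[-0.74055311, -0.67185527, -0.01384155],
       [-0.5035485 ,  0.56844099, -0.65062566],
       [ 0.44499438, -0.47485296, -0.75927246]]), 't': array([0.33156127, 0.28650794, 0.98594794])}
top {'K': array([[358.2715646 ,   0.        , 256.15968195],
       [  0.        , 358.2715646 , 188.73051324],
       [  0.        ,   0.        ,   1.        ]]), 'k1': -0.06352240282735362, 'R': array([[ 0.00599377, -0.99983617, -0.01707938],
       [-0.99499541, -0.00425944, -0.09982985],
       [ 0.09974075,  0.01759227, -0.99485793]]), 't': array([-0.02931717,  0.476033  ,  1.22598061])}
```

View pics/top0.png

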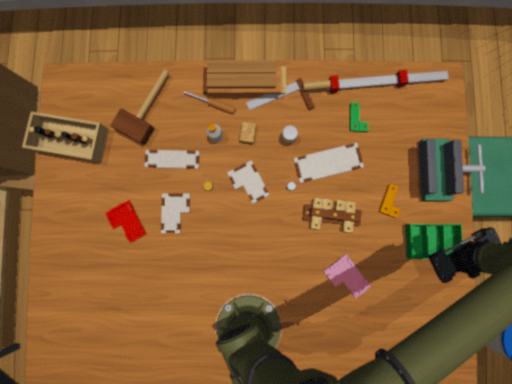

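View pics/side0.png

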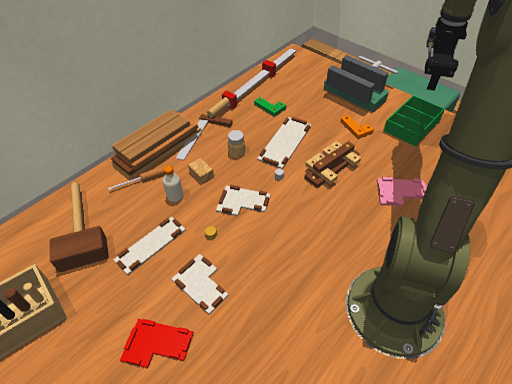

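The top view shows the rail cradle at about (172,159), the L cradles at (249,181) and (175,213), the board cradle at (329,162) and the pile at (332,214). The bottle and jar are near (214,132) and (289,134). Next I'll zoom in.

Run:
```python
import cv2
t=cv2.imread("pics/top0.png"); s=cv2.imread("pics/side0.png")
def crop(im,x0,x1,y0,y1,f,n): cv2.imwrite(f"pics/{n}.png",cv2.resize(im[y0:y1,x0:x1],None,fx=f,fy=f,interpolation=cv2.INTER_CUBIC))
crop(t,285,385,140,240,6,"tA"); crop(t,140,280,120,240,5,"tB"); crop(s,255,385,110,200,6,"sA");crop(s,105,285,120,320,3.0,"sB")
```

```text
(no output)
```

View pics/tA.png

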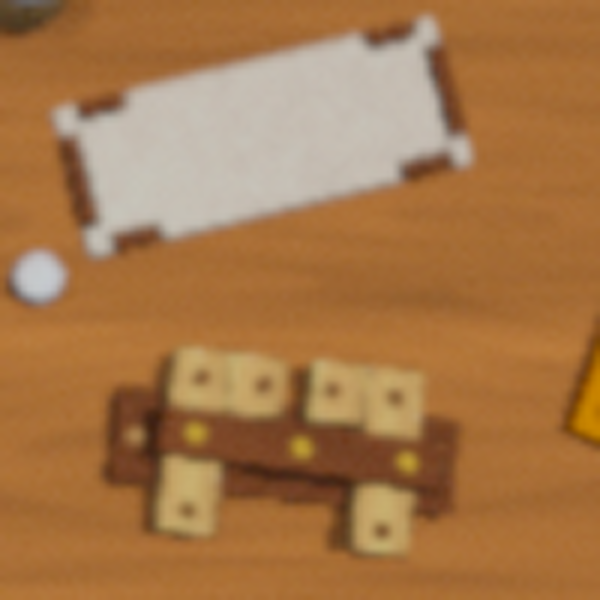

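View pics/tB.png

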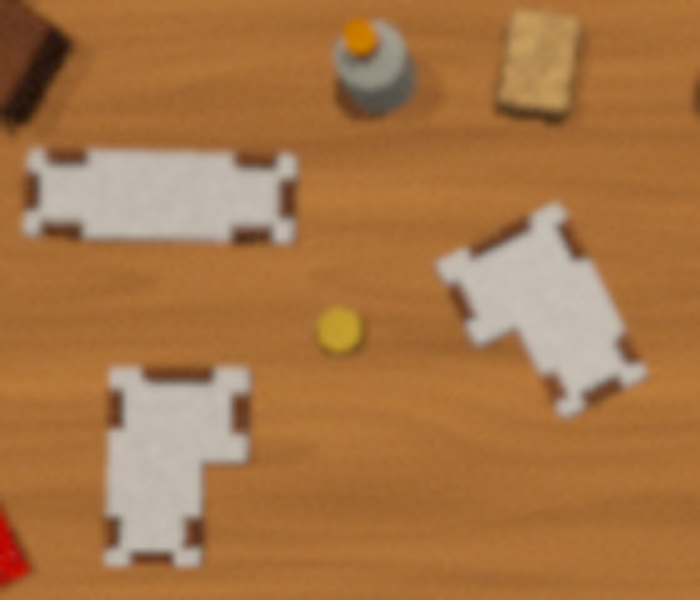

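View pics/sA.png

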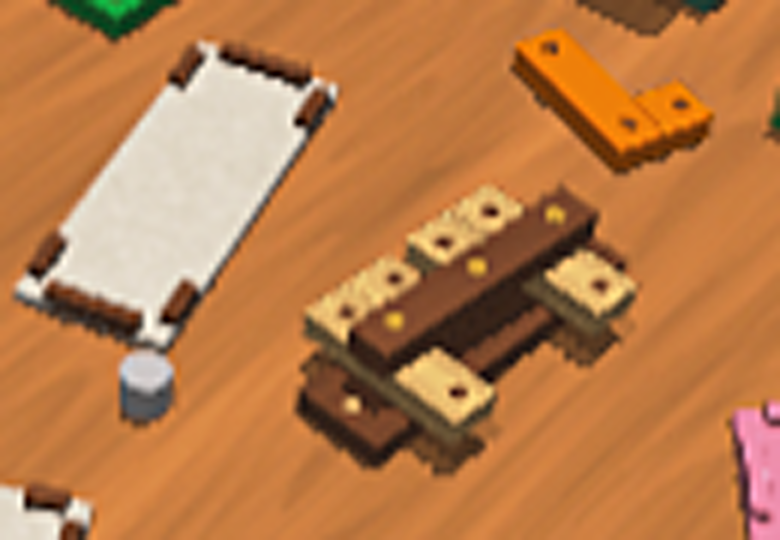

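View pics/sB.png

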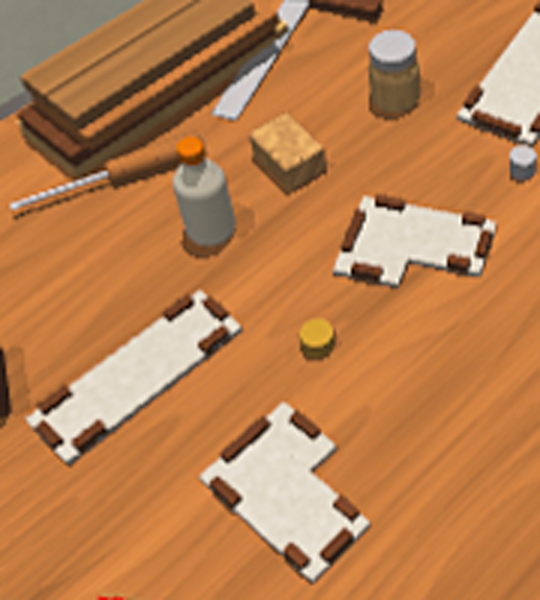

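```bash
cat > h.py <<'E'
import numpy as np, cv2
from scipy.optimize import least_squares
from bench import ctrl, optics
CAL={n:optics.get_calibration(n) for n in("side","top")}
def proj(n,P):
    c=CAL[n]; return cv2.projectPoints(np.asarray(P,float).reshape(-1,3),cv2.Rodrigues(c["R"])[0],c["t"],c["K"],np.array([c["k1"],0,0,0]))[0][:,0]
CR={"tA":("top",285,140,6),"tB":("top",140,120,5),"sA":("side",255,110,6),"sB":("side",105,120,3)}
def fit(name,model,obs,z,x0,marg=False):
    """model: Nx2 mm pts, obs: list of (crop,[idx],[px])"""
    M=np.array(model,float)/1000
    def res(p):
        c,s=np.cos(p[2]),np.sin(p[2]); m=M
        if marg: m=M+p[3]*np.array(marg)
        W=np.c_[m@np.array([[c,s],[-s,c]])+p[:2],np.full(len(m),z)]
        r=[]
        for cr,idx,px in obs:
            n,a,b,f=CR[cr] if isinstance(cr,str) else cr
            o=(np.array(px,float)+.5)/f-.5+[a,b]
            r.append(proj(n,W[idx])-o)
        return np.concatenate(r).ravel()
    s=least_squares(res,x0+([0.012] if marg else []),loss="soft_l1",x_scale=0.01)
    r=res(s.x).reshape(-1,2)
    print(name,"xy",s.x[:2].round(4),"yaw",np.degrees(s.x[2]).round(2),s.x[3:].round(4)); print("  res",r.round(1).tolist())
    return s.x
E
cat > f0.py <<'E'
from h import *
A4=[[1,1],[1,-1],[-1,-1],[-1,1]]
# straight: model x along world -y approx ; corners TL,TR,BR,BL in top img ; yaw 90 => x=+Y(left), y = -X(down)
i4=[0,1,2,3]
def rect(L,W): return [[L/2,-W/2],[-L/2,-W/2],[-L/2,W/2],[L/2,W/2]]
m4=[[1,-1],[-1,-1],[-1,1],[1,1]]
fit("c_board",rect(214,70),[("tA",i4,[(52,110),(430,15),(473,160),(98,257)]),("sA",[1,2,3,0],[(205,42),(338,90),(158,345),(15,292)])],.008,[.6,-.2,1.57],m4)
fit("c_rail",rect(174,42),[("tB",i4,[(28,150),(298,155),(295,242),(22,235)]),("sB",[1,2,3,0],[(203,290),(241,325),(70,460),(28,415)])],.008,[.6,.2,1.57],m4)
# L RIGHT order: outer, tipfar, tipnear, concave, foot inner, foot outer
def L(s): return [[52.5,-16*s],[52.5,48*s],[20.5,48*s],[20.5,16*s],[-52.5,16*s],[-52.5,-16*s]]
def mL(s): return [[1,-s],[1,s],[-1,s],[-1,s],[-1,s],[-1,-s]]
i6=list(range(6))
fit("c_left",L(1),[("tB",i6,[(555,203),(437,262),(480,347),(518,328),(568,417),(647,373)]),("sB",i6,[(367,197),(335,273),(398,283),(408,262),(487,273),(497,222)])],.008,[.55,0,.4],mL(1))
fit("c_right",L(-1),[("tB",i6,[(108,367),(250,367),(250,463),(203,463),(203,567),(104,567)]),("sB",i6,[(200,475),(285,403),(337,445),(308,468),(370,520),(315,580)])],.008,[.45,.25,0],mL(-1))
fit("rail",[[57,0],[0,0],[-57,0]],[("tA",[0,1,2],[(196,433),(302,448),(408,462)]),("sA",[0,1,2],[(395,320),(477,266),(556,214)])],.056,[.45,-.2,1.5])
ib=[0,1,4,5]
fit("br_right",L(-1),[("tA",ib,[(172,347),(290,357),(212,536),(155,527)]),("sA",ib,[(306,315),(387,257),(495,388),(460,425)])],.036,[.45,-.15,0])
fit("br_left",L(1),[("tA",ib,[(424,370),(308,358),(350,548),(410,555)]),("sA",ib,[(488,187),(408,245),(603,318),(636,288)])],.036,[.45,-.25,0])
fit("board",rect(200,56),[("tA",i4,[(115,388),(460,420),(450,517),(107,480)])],.018,[.45,-.2,1.5])
E
python3 f0.py
```

```text
c_board xy [ 0.5757 -0.2828] yaw 104.13 [0.0097]
  res [[0.2, -0.6], [0.2, -0.1], [-0.2, -0.3], [-1.2, -0.9], [-0.4, 0.6], [0.5, 0.0], [1.5, 0.3], [0.5, -0.0]]
c_rail xy [0.5872 0.2772] yaw 88.51 [0.0102]
  res [[0.6, -0.7], [-0.2, -0.4], [-0.4, -0.6], [0.6, -0.7], [-0.0, -0.0], [1.2, 0.4], [-0.1, 0.5], [0.3, 1.2]]
c_left xy [ 0.5047 -0.011 ] yaw 28.01 [0.0169]
  res [[0.4, -0.4], [-0.4, 0.4], [-0.5, -0.3], [-0.1, -0.7], [-0.5, -0.2], [0.2, -0.1], [-0.3, 0.5], [0.5, -0.3], [1.2, 0.6], [0.9, -0.9], [-1.3, 0.1], [0.5, 0.2]]
c_right xy [0.3931 0.2756] yaw 0.71 [0.0174]
  res [[0.4, -0.5], [-0.4, -0.7], [-0.7, -1.0], [-0.2, -1.0], [-0.5, -1.0], [0.5, -0.9], [0.2, 0.8], [0.2, -0.4], [0.5, 0.1], [1.3, 0.7], [1.1, 0.7], [0.0, 0.2]]
rail xy [ 0.3899 -0.2933] yaw 81.74 []
  res [[0.9, -0.7], [-0.1, -0.7], [-1.0, -0.5], [1.2, 0.0], [0.5, 0.5], [-0.0, 0.9]]
br_right xy [ 0.3938 -0.2351] yaw -5.81 []
  res [[0.2, -0.6], [-1.0, -0.3], [0.0, -0.6], [0.2, -0.1], [0.0, -0.0], [0.4, -0.1], [1.1, 0.9], [-0.1, 0.0]]
br_left xy [ 0.3826 -0.3454] yaw -5.59 []
  res [[-0.6, -0.1], [0.3, 0.1], [0.1, -0.1], [-0.6, -0.4], [-0.0, 0.1], [0.1, -0.2], [-0.0, -0.2], [1.0, -0.1]]
board xy [ 0.3868 -0.2903] yaw 84.43 []
  res [[0.1, -0.4], [-0.3, 0.1], [0.1, -0.0], [0.0, 0.3]]
```

```bash
cat > p.py <<'E'
import sys, numpy as np
from scipy.spatial.transform import Rotation as Ro
from bench import ctrl
s=ctrl.get_state(); R=Ro.from_rotvec(s["tool_rot"]); p=s["position"]
X=R.as_matrix()[:,0]
print("t %.2f pos %s yaw %.1f tilt %.2f F %s grip %.1f q %s"%(s["time"],(p*1000).round(1),np.degrees(np.arctan2(X[1],X[0])),np.degrees(np.arccos(-R.as_matrix()[2,2])),s["ft_force"].round(1),s["grip_width"]*87,s["joint_positions"].round(2)))
a=sys.argv[1:]
for w in a: # x,y,z(mm),yaw
    x,y,z,yaw=map(float,w.split(","))
    c,sn=np.cos(np.radians(yaw)),np.sin(np.radians(yaw))
    T=Ro.from_matrix(np.array([[c,sn,0],[sn,-c,0],[0,0,-1]]))
    print(w,"-> turn",np.degrees((R.inv()*T).as_rotvec()).round(1),"shift",R.inv().apply(np.array([x,y,z])-p*1000).round(1))
E
python3 p.py 390,-293.3,180,81.7 390,-293.3,80,81.7
```

```text
t 0.10 pos [ 276.5 -587.7  221.6] yaw 25.2 tilt 0.10 F [0.1 0.6 0.6] grip 86.9 q [ 1.15  0.32 -0.07  1.45  0.02  1.37 -0.06]
390,-293.3,180,81.7 -> turn [ -0.1  -0.  -56.5] shift [ 228.1 -218.    41.9]
390,-293.3,80,81.7 -> turn [ -0.1  -0.  -56.5] shift [ 228.1 -217.8  141.9]
```

Request:
step_arm --pt "0 0 -10 38 -36 0 60" --pt "0 0 -20 76 -73 0 60" --pt "0 0 -30 114 -109 10 60" --pt "0 0 -40 152 -145 20 60" --pt "0 0 -50 190 -182 30 60" --pt "0 0 -56.5 228 -218 42 60" --pt "0 0 -56.5 228 -218 42 60" --pt "0 0 -56.5 228 -218 42 60"

```text
time: 1.1
position: [0.3898, -0.2944, 0.1805]
tool_rot: [2.377, 2.054, -0.001]
ft_force: [-1.2, -0.3, -1.0]
grip_width: 0.687
```

```bash
python3 p.py 390,-293.3,41,81.7
python3 - <<'E'
from bench import optics
import cv2
s=optics.get_image("side")[:,:,::-1]
cv2.imwrite("pics/s1.png",cv2.resize(s[60:220,230:410],None,fx=4,fy=4,interpolation=cv2.INTER_CUBIC)[:600])
E
```

```text
t 1.10 pos [ 389.8 -294.4  180.5] yaw 81.7 tilt 0.05 F [-1.2 -0.3 -1. ] grip 59.8 q [ 0.95  0.02 -0.36  1.89  0.01  1.24  0.44]
390,-293.3,41,81.7 -> turn [-0.  0. -0.] shift [1.300e+00 1.000e-01 1.395e+02]
```

View pics/s1.png

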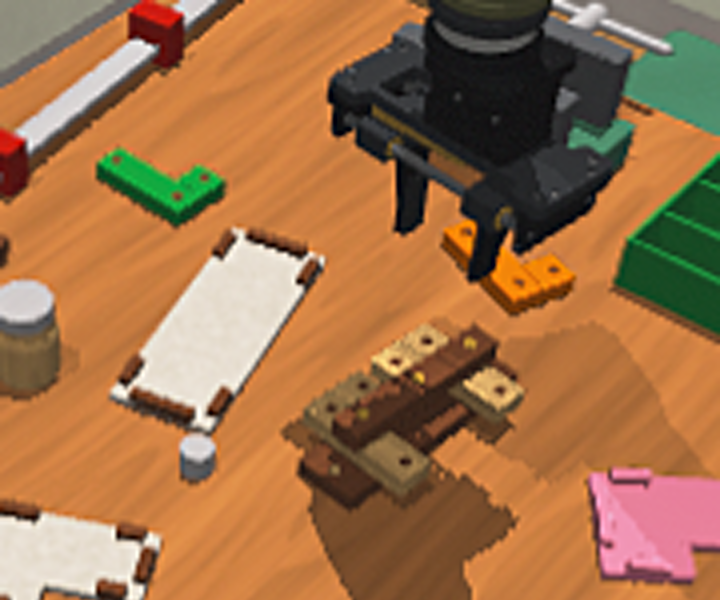

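The gripper hangs above the pile with its jaws across the rail, fingers at about (405,200) and (483,250) in the crop. Next I descend and grip.

Request:
step_arm --pt "0 0 0 1 0 40 60" --pt "0 0 0 1 0 80 60" --pt "0 0 0 1 0 115 60" --pt "0 0 0 1 0 132 60" --pt "0 0 0 1 0 140 60" --pt "0 0 0 1 0 140 60" --pt "0 0 0 1 0 140 45" --pt "0 0 0 1 0 140 20" --newtons 25

```text
time: 2.15
position: [0.391, -0.2934, 0.0415]
tool_rot: [2.375, 2.053, 0.0]
ft_force: [0.1, -0.2, 0.2]
grip_width: 0.544
```

Request:
step_arm --pt "0 0 0 0 0 0 15" --pt "0 0 0 0 0 0 15" --pt "0 0 0 0 0 0 15" --pt "0 0 0 0 0 -10 15" --pt "0 0 0 0 0 -30 15" --pt "0 0 0 0 0 -55 15" --pt "0 0 0 0 0 -80 15" --pt "0 0 0 0 0 -80 15"

```text
time: 3.15
position: [0.3918, -0.2939, 0.1228]
tool_rot: [2.373, 2.052, 0.001]
ft_force: [-0.4, 0.2, -2.1]
grip_width: 0.318
```

```bash
python3 p.py 587.2,277.2,180,88.5
python3 - <<'E'
from bench import optics
import cv2
s=optics.get_image("side")[:,:,::-1]
cv2.imwrite("pics/s2.png",cv2.resize(s[60:220,230:410],None,fx=4,fy=4,interpolation=cv2.INTER_CUBIC)[:600])
E
```

```text
t 3.15 pos [ 391.8 -293.9  122.8] yaw 81.7 tilt 0.27 F [-0.4  0.2 -2.1] grip 27.7 q [ 0.94  0.07 -0.36  1.96  0.03  1.11  0.42]
587.2,277.2,180,88.5 -> turn [ 0.2  0.2 -6.8] shift [593.1 111.1 -58.3]
```

View pics/s2.png

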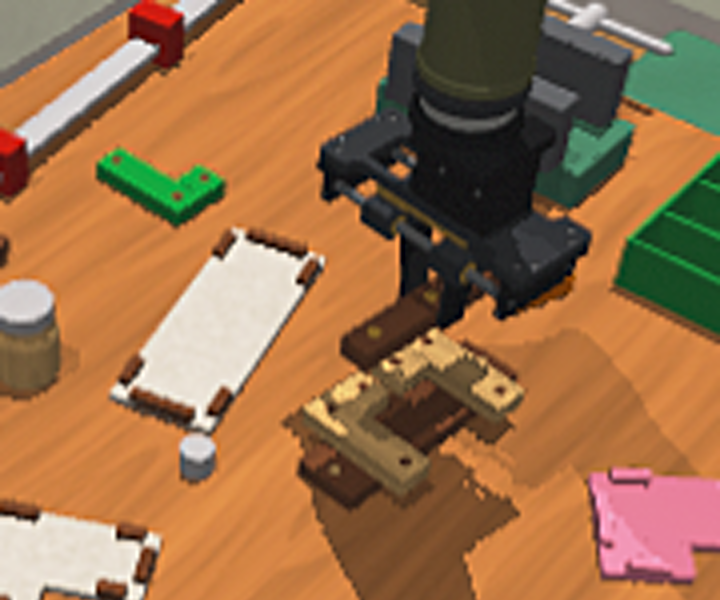

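Rail held at 27.7 mm and level, with the brackets undisturbed. Next I carry it.

Request:
step_arm --pt "0 0 0 0 0 -40 15" --pt "0 0 0 40 8 -60 15" --pt "0 0 0 95 18 -60 15" --pt "0 0 -1 150 28 -60 15" --pt "0 0 -2 205 38 -60 15" --pt "0 0 -3 260 48 -60 15" --pt "0 0 -4 310 58 -60 15" --pt "0 0 -5 360 68 -60 15"

```text
time: 4.2
position: [0.5092, 0.055, 0.1793]
tool_rot: [-2.283, -2.156, 0.002]
ft_force: [1.6, -1.1, -0.7]
grip_width: 0.323
```

```bash
python3 p.py 587.2,277.2,180,88.5
```

```text
t 4.20 pos [509.2  55.  179.3] yaw 86.7 tilt 0.09 F [ 1.6 -1.1 -0.7] grip 28.1 q [ 0.55  0.11 -0.75  1.82  0.08  1.24 -0.27]
587.2,277.2,180,88.5 -> turn [-0.1  0.  -1.8] shift [226.3  65.2  -0.9]
```

Request:
step_arm --pt "0 0 -1 40 12 0 15" --pt "0 0 -1.8 85 24 0 15" --pt "0 0 -1.8 130 37 0 15" --pt "0 0 -1.8 175 50 0 15" --pt "0 0 -1.8 210 60 0 15" --pt "0 0 -1.8 226 65 0 15" --pt "0 0 -1.8 226 65 0 15" --pt "0 0 -1.8 226 65 0 15"

```text
time: 5.2
position: [0.5876, 0.2734, 0.18]
tool_rot: [2.252, 2.19, -0.003]
ft_force: [0.2, -0.3, -0.1]
grip_width: 0.319
```

```bash
python3 p.py 587.2,277.2,14,88.5
python3 - <<'E'
from bench import optics
import cv2
for n in("side","top"):
  cv2.imwrite(f"pics/{n}3.png",optics.get_image(n)[:,:,::-1])
t=cv2.imread("pics/top3.png");s=cv2.imread("pics/side3.png")
cv2.imwrite("pics/c3.png",cv2.hconcat([cv2.resize(t[110:240,135:265],(390,390)),cv2.resize(s[150:280,80:210],(390,390))]))
E
```

```text
t 5.20 pos [587.6 273.4 180. ] yaw 88.4 tilt 0.11 F [ 0.2 -0.3 -0.1] grip 27.8 q [ 0.13  0.45 -0.81  1.49  0.33  1.34 -0.73]
587.2,277.2,14,88.5 -> turn [-0.   0.1 -0.1] shift [  4.1  -0.4 166. ]
```

View pics/c3.png

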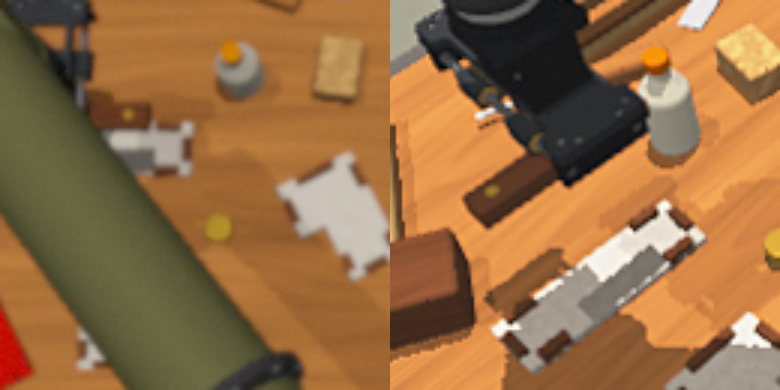

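Run:
```python
from h import *
for z in(.195,):
  P=[[.5876-0.0015*k/57,.2734+k/1000,z] for k in(-60,-54,0,54,60)]
  print(proj("top",P).round(1).tolist());print(proj("side",P).round(1).tolist())
print(proj("top",[[.391-.0078,-.2933-.054,.056],[.391+.0078,-.2933+.054,.056],[.391,-.2933,.056]]))
```

```text
[[177.1, 146.2], [175.2, 146.2], [157.8, 146.7], [140.5, 147.2], [138.6, 147.2]]
[[155.4, 184.5], [153.5, 185.9], [135.8, 199.0], [117.2, 212.7], [115.0, 214.3]]
[[350.8306781  215.60757466]
 [318.82518976 210.8637059 ]
 [334.83677453 213.2386771 ]]
```

Run:
```python
from h import *
def dots(f,x0,x1,y0,y1):
    im=cv2.imread(f)[y0:y1,x0:x1].astype(int); B,G,R=im[...,0],im[...,1],im[...,2]
    m=((G-B>60)&(G>0.62*R)&(R>100)).astype(np.uint8)
    n,l,s,c=cv2.connectedComponentsWithStats(m)
    for i in range(1,n):
        w=(m*(l==i))*(G-B); yy,xx=np.indices(m.shape); print(f,s[i,4],(w*xx).sum()/w.sum()+x0,(w*yy).sum()/w.sum()+y0)
dots("pics/top0.png",305,365,200,230);dots("pics/side0.png",305,360,135,175)
dots("pics/top3.png",155,195,135,160);dots("pics/side3.png",100,150,195,230)
```

```text
pics/top0.png 4 307.2560975609756 201.7479674796748
pics/top0.png 3 316.0 200.33333333333334
pics/top0.png 1 320.0 200.0
pics/top0.png 10 325.30243902439025 204.2032520325203
pics/top0.png 1 328.0 201.0
pics/top0.png 1 354.0 200.0
pics/top0.png 2 356.5040650406504 200.0
pics/top0.png 1 359.0 200.0
pics/top0.png 3 361.66486486486485 200.32972972972973
pics/top0.png 1 339.0 202.0
pics/top0.png 2 341.5 202.0
pics/top0.png 3 345.3333333333333 203.66666666666666
pics/top0.png 5 348.80130293159607 202.99674267100977
pics/top0.png 1 355.0 202.0
pics/top0.png 3 315.66847826086956 205.33152173913044
pics/top0.png 1 361.0 205.0
pics/top0.png 1 318.0 206.0
pics/top0.png 1 339.0 207.0
pics/top0.png 10 348.4959349593496 208.6991869918699
pics/top0.png 12 317.2191780821918 211.68071654373023
pics/top0.png 12 334.7030114226376 214.2097611630322
pics/top0.png 12 352.484076433121 216.52866242038218
pics/top0.png 25 315.9611650485437 219.9598705501618
pics/top0.png 17 348.0625 223.7064393939394
pics/top0.png 1 337.0 225.0
pics/top0.png 1 352.0 229.0
pics/top0.png 1 364.0 229.0
pics/side0.png 5 313.592
[... 931 characters left out ...]
0.png 3 305.0 154.0054054054054
pics/side0.png 9 334.0351941747573 153.9623786407767
pics/side0.png 7 320.31857142857143 162.96857142857144
pics/side0.png 2 305.0 168.5
pics/side0.png 60 327.4388052997979 171.86795418818775
pics/side0.png 2 346.484375 168.484375
pics/side0.png 2 341.503937007874 170.49606299212599
pics/side0.png 2 344.0 169.4920634920635
pics/side0.png 7 349.8796498905908 172.56673960612693
pics/side0.png 2 341.5 173.5
pics/side0.png 2 354.0 173.4959349593496
pics/top3.png 1 175.0 135.0
pics/top3.png 1 178.0 135.0
pics/top3.png 8 177.15025906735752 147.8428324697755
pics/side3.png 960 122.61297196796339 215.1386870709382
pics/side3.png 9 113.35499207606973 213.12995245641838
```

The dots match the expected centred grasp to within about 2 mm, so I lower into the rail cradle.

Request:
step_arm --pt "0 0 0 4 0 40 15" --pt "0 0 0 4 0 85 15" --pt "0 0 0 4 0 125 15" --pt "0 0 0 4 0 145 15" --pt "0 0 0 4 0 155 15" --pt "0 0 0 4 0 160 15" --pt "0 0 0 4 0 163 15" --pt "0 0 0 4 0 164 15"

```text
time: 6.3
position: [0.5881, 0.2797, 0.0173]
tool_rot: [2.25, 2.192, 0.002]
ft_force: [-0.4, -0.2, -0.2]
grip_width: 0.319
```

```bash
python3 p.py 587.2,277.2,13.5,88.5
python3 - <<'E'
from bench import optics
import cv2
for n in("side",):
  cv2.imwrite(f"pics/{n}4.png",optics.get_image(n)[:,:,::-1])
s=cv2.imread("pics/side4.png")
cv2.imwrite("pics/c4.png",cv2.resize(s[180:300,90:210],(600,600),interpolation=cv2.INTER_CUBIC))
E
```

```text
t 6.30 pos [588.1 279.7  17.3] yaw 88.5 tilt 0.07 F [-0.4 -0.2 -0.2] grip 27.7 q [ 0.07  0.61 -0.74  1.63  0.45  1.08 -0.82]
587.2,277.2,13.5,88.5 -> turn [ 0.1 -0.  -0. ] shift [-2.6 -0.9  3.8]
```

View pics/c4.png

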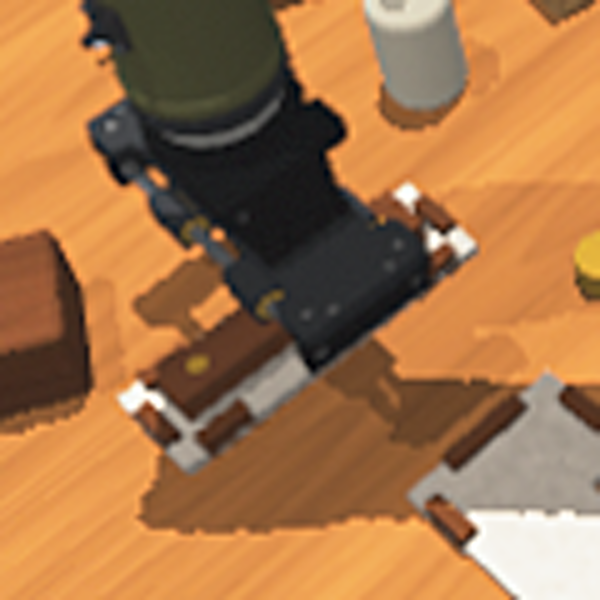

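Request:
step_arm --pt "0 0 0 -1 0 1 15" --pt "0 0 0 -2 -1 2 15" --pt "0 0 0 -2 -1 3 15" --pt "0 0 0 -2 -1 3.5 15" --pt "0 0 0 -2 -1 3.5 15" --pt "0 0 0 -2 -1 3.5 40" --pt "0 0 0 -2 -1 3.5 60" --pt "0 0 0 -2 -1 3.5 60"

```text
time: 7.35
position: [0.5866, 0.2775, 0.0131]
tool_rot: [2.25, 2.192, 0.0]
ft_force: [0.2, -0.8, 0.7]
grip_width: 0.58
```

Request:
step_arm --pt "0 0 0 0 0 0 60" --pt "0 0 0 0 0 -20 60" --pt "0 0 0 0 0 -50 60" --pt "0 0 0 0 0 -100 60" --pt "0 0 0 0 0 -150 60" --pt "0 0 0 -50 0 -165 60" --pt "0 0 0 -110 -10 -165 60" --pt "0 0 0 -170 -20 -165 60"

```text
time: 8.35
position: [0.5622, 0.1069, 0.1798]
tool_rot: [2.248, 2.192, 0.003]
ft_force: [1.2, 0.2, -0.1]
grip_width: 0.688
```

```bash
python3 p.py 390,-236,150,-5.8
python3 - <<'E'
from bench import optics
import cv2
for n in("side","top"):
  cv2.imwrite(f"pics/{n}5.png",optics.get_image(n)[:,:,::-1])
t=cv2.imread("pics/top5.png");s=cv2.imread("pics/side5.png")
f=lambda im:cv2.resize(im,(390,390),interpolation=cv2.INTER_CUBIC)
cv2.imwrite("pics/c5.png",cv2.hconcat([f(t[130:190,140:200]),f(s[205:275,105:175])]))
cv2.imwrite("pics/d5.png",cv2.hconcat([f(t[180:250,295:365]),f(s[120:200,290:370])]))
E
```

```text
t 8.35 pos [562.2 106.9 179.8] yaw 88.6 tilt 0.14 F [ 1.2  0.2 -0.1] grip 59.9 q [ 0.46  0.27 -0.81  1.69  0.2   1.27 -0.42]
390,-236,150,-5.8 -> turn [ 0.1 -0.1 94.4] shift [-347.1 -163.5   29.5]
```

View pics/c5.png

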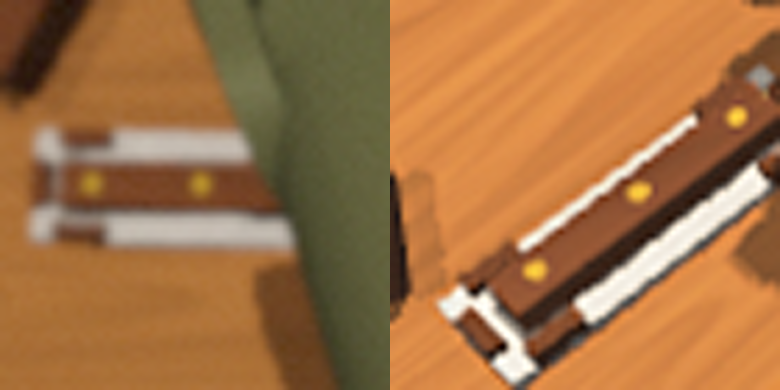

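View pics/d5.png

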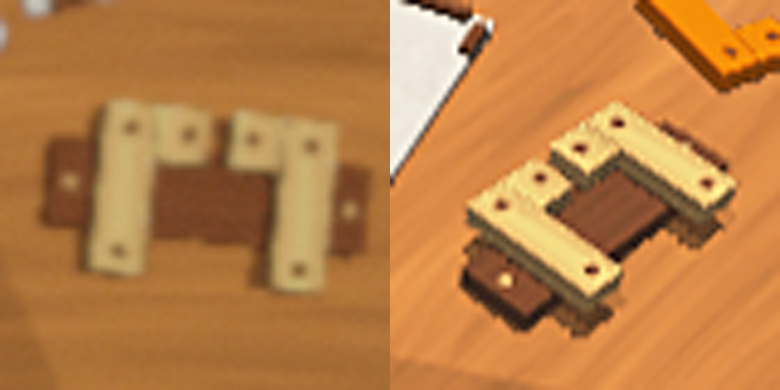

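The rail sits flat and centred in its cradle between the stops. In the right crop, the brackets and board look undisturbed. Next I refit the pile.

Run:
```python
from h import *
T=("top",295,180,390/70);S=("side",290,120,390/80)
def L(s): return [[52.5,-16*s],[52.5,48*s],[20.5,48*s],[20.5,16*s],[-52.5,16*s],[-52.5,-16*s]]
i=list(range(6))
fit("R",L(-1),[(T,i,[(107,98),(212,108),(208,163),(155,160),(143,275),(88,268)]),(S,i,[(78,203),(147,160),(183,187),(162,210),(232,270),(207,298)])],.036,[.39,-.235,-.1])
fit("L",L(1),[(T,i,[(337,122),(229,110),(227,167),(277,172),(270,287),(325,293)]),(S,i,[(226,102),(160,148),(197,178),(215,160),(318,208),(347,182)])],.036,[.38,-.345,-.1])
```

```text
R xy [ 0.3926 -0.2361] yaw -6.36 []
  res [[0.1, 0.0], [-0.3, 0.3], [-0.4, -0.3], [-0.2, -0.8], [-0.2, -0.2], [0.4, -0.0], [0.6, 0.7], [0.5, -0.1], [0.6, -0.4], [-2.0, -0.2], [1.5, 0.3], [-0.5, -0.2]]
L xy [ 0.3825 -0.3448] yaw -4.85 []
  res [[-0.8, -0.3], [0.1, 0.2], [-0.2, -0.8], [0.1, -0.9], [-0.1, -0.2], [-0.6, -0.5], [-0.3, 0.5], [0.2, 0.5], [0.3, -0.5], [3.2, -1.7], [0.3, 0.2], [0.8, 0.5]]
```

```bash
python3 p.py 389.6,-235.7,150,173.8
```

```text
t 8.45 pos [562.5  98.4 179. ] yaw 87.8 tilt 0.38 F [-0.6 -1.  -0.5] grip 59.5 q [ 0.47  0.27 -0.81  1.69  0.21  1.27 -0.42]
389.6,-235.7,150,173.8 -> turn [ -0.2   0.3 -86. ] shift [-340.3 -160.2   31.1]
```

Request:
step_arm --pt "0 0 -10 -43 -20 0 60" --pt "0 0 -20 -87 -41 0 60" --pt "0 0 -31 -130 -61 0 60" --pt "0 0 -41 -174 -82 0 60" --pt "0 0 -52 -217 -102 0 60" --pt "0 0 -63 -260 -123 5 60" --pt "0 0 -73 -304 -143 10 60" --pt "0 0 -84 -347 -163 15 60"

```text
time: 9.45
position: [0.3925, -0.2315, 0.1649]
tool_rot: [0.445, 3.108, -0.003]
ft_force: [0.1, -0.1, 0.7]
grip_width: 0.69
```

```bash
python3 p.py 389.6,-235.7,100,173.8
```

```text
t 9.45 pos [ 392.5 -231.5  164.9] yaw 163.7 tilt 0.16 F [ 0.1 -0.1  0.7] grip 60.0 q [ 1.06 -0.04 -0.57  1.97 -0.02  1.2   1.79]
389.6,-235.7,100,173.8 -> turn [ -0.1   0.1 -10.1] shift [ 1.8 -4.8 64.9]
```

Request:
step_arm --pt "0 0 0 0 0 10 60" --pt "0 0 0 0 0 30 60" --pt "0 0 0 0 0 50 60" --pt "0 0 0 0 0 65 60" --pt "0 0 0 0 0 75 60" --pt "0 0 0 0 0 75 60" --pt "0 0 0 0 0 75 60" --pt "0 0 0 0 0 75 60"

```text
time: 10.45
position: [0.3928, -0.2309, 0.0892]
tool_rot: [0.457, 3.107, -0.001]
ft_force: [-0.2, -0.6, -0.6]
grip_width: 0.69
```

```bash
python3 p.py 389.6,-235.7,22,173.8
```

```text
t 10.45 pos [ 392.8 -230.9   89.2] yaw 163.3 tilt 0.07 F [-0.2 -0.6 -0.6] grip 60.0 q [ 1.05  0.05 -0.58  2.06  0.03  1.04  1.73]
389.6,-235.7,22,173.8 -> turn [ -0.    0.1 -10.5] shift [ 1.8 -5.5 67.2]
```

Request:
step_arm --pt "0 0 -5 1 -2 0 60" --pt "0 0 -10.5 2 -5.5 0 60" --pt "0 0 -10.5 2 -5.5 10 60" --pt "0 0 -10.5 2 -5.5 30 60" --pt "0 0 -10.5 2 -5.5 50 60" --pt "0 0 -10.5 2 -5.5 62 60" --pt "0 0 -10.5 2 -5.5 66 60" --pt "0 0 -10.5 2 -5.5 67 60"

```text
time: 11.45
position: [0.3891, -0.2353, 0.0217]
tool_rot: [0.171, 3.137, -0.0]
ft_force: [0.2, 0.6, 0.2]
grip_width: 0.691
```

```bash
python3 p.py 389.6,-235.7,22,173.8
```

```text
t 11.45 pos [ 389.1 -235.3   21.7] yaw 173.8 tilt 0.02 F [0.2 0.6 0.2] grip 60.1 q [ 1.04  0.16 -0.58  2.12  0.11  0.9   1.86]
389.6,-235.7,22,173.8 -> turn [-0.  0. -0.] shift [-0.5 -0.3 -0.3]
```

Request:
step_arm --pt "0 0 0 0 0 0 40" --pt "0 0 0 0 0 0 20" --pt "0 0 0 0 0 0 20" --pt "0 0 0 0 0 0 20" --pt "0 0 0 0 0 -5 20" --pt "0 0 0 0 0 -20 20" --pt "0 0 0 0 0 -45 20" --pt "0 0 0 0 0 -80 20" --newtons 30

```text
time: 12.45
position: [0.3885, -0.2349, 0.1027]
tool_rot: [-0.17, -3.136, -0.001]
ft_force: [0.1, -0.6, -0.6]
grip_width: 0.367
```

```bash
python3 - <<'E'
from bench import optics
import cv2
for n in("side","top"):
  cv2.imwrite(f"pics/{n}6.png",optics.get_image(n)[:,:,::-1])
s=cv2.imread("pics/side6.png")
cv2.imwrite("pics/c6.png",cv2.resize(s[70:220,250:400],(600,600),interpolation=cv2.INTER_CUBIC))
E
python3 p.py 390.1,275.9,150,180.7
```

```text
t 12.55 pos [ 391.7 -236.9  106. ] yaw 173.8 tilt 0.47 F [ 0.9 -0.6 -0.7] grip 31.7 q [ 1.07  0.03 -0.59  2.04  0.02  1.07  1.94]
390.1,275.9,150,180.7 -> turn [-0.3  0.4 -6.9] shift [ 56.7 509.4 -46.8]
```

View pics/c6.png

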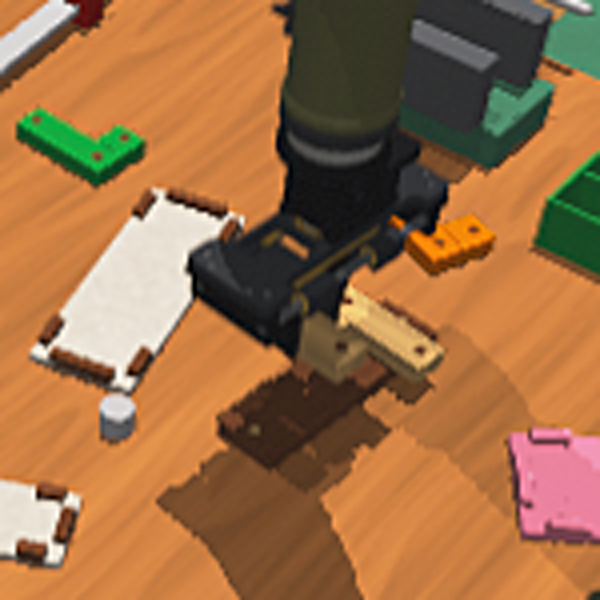

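Right bracket held at 31.7 mm, with the left bracket and board undisturbed. I carry it in an arc that stays within reach.

Request:
step_arm --pt "0 0 0 -10 10 -30 20" --pt "0 0 0 -28 45 -45 20" --pt "0 0 0 -45 85 -45 20" --pt "0 0 0 -58 125 -45 20" --pt "0 0 0 -66 165 -45 20" --pt "0 0 0 -70 205 -45 20" --pt "0 0 -2 -72 246 -45 20" --pt "0 0 -3 -64 285 -45 20"

```text
time: 13.55
position: [0.4835, 0.0427, 0.1466]
tool_rot: [0.086, 3.14, 0.001]
ft_force: [0.4, 0.3, -1.9]
grip_width: 0.363
```

```bash
python3 p.py 390.1,275.9,120,180.7
```

```text
t 13.55 pos [483.5  42.7 146.6] yaw 176.8 tilt 0.03 F [ 0.4  0.3 -1.9] grip 31.6 q [ 0.72  0.08 -0.89  1.92  0.07  1.17  1.33]
390.1,275.9,120,180.7 -> turn [ 0.   0.  -3.9] shift [106.1 227.7  26.7]
```

Request:
step_arm --pt "0 0 0 12 45 0 20" --pt "0 0 -1 30 90 0 20" --pt "0 0 -2 52 135 0 20" --pt "0 0 -3 77 180 0 20" --pt "0 0 -4 98 215 0 20" --pt "0 0 -4 106 228 10 20" --pt "0 0 -4 106 228 27 20" --pt "0 0 -4 106 228 27 20"

```text
time: 14.55
position: [0.3896, 0.2729, 0.1178]
tool_rot: [0.02, -3.138, 0.003]
ft_force: [0.2, -0.7, -1.3]
grip_width: 0.367
```

```bash
python3 - <<'E'
from bench import optics
import cv2
for n in("side","top"):
  cv2.imwrite(f"pics/{n}7.png",optics.get_image(n)[:,:,::-1])
s=cv2.imread("pics/side7.png");t=cv2.imread("pics/top7.png")
f=lambda im:cv2.resize(im,(390,390),interpolation=cv2.INTER_CUBIC)
cv2.imwrite("pics/c7.png",cv2.hconcat([f(t[160:260,130:230]),f(s[200:320,120:240])]))
E
python3 p.py 390.1,275.9,40,180.7 390.1,275.9,12,180.7
```

```text
t 14.65 pos [390.7 273.5 119.1] yaw -179.3 tilt 0.07 F [-1.1 -0.2 -1.2] grip 31.8 q [ 0.4   0.14 -1.11  1.97  0.13  1.12  0.81]
390.1,275.9,40,180.7 -> turn [-0.  -0.1 -0. ] shift [ 0.5  2.4 79.1]
390.1,275.9,12,180.7 -> turn [-0.  -0.1 -0. ] shift [  0.5   2.4 107.1]
```

View pics/c7.png

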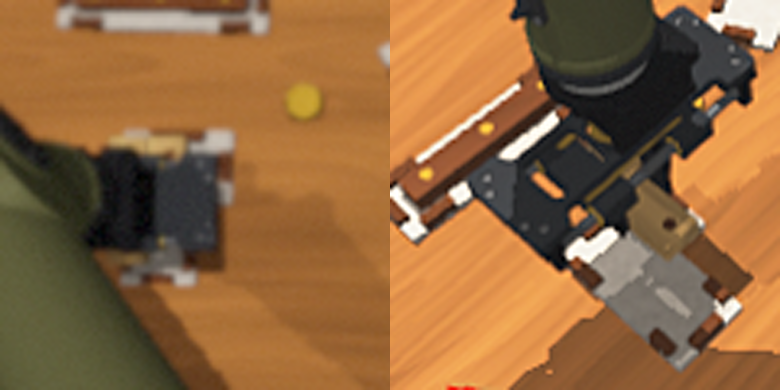

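Request:
step_arm --pt "0 0 0 0 2 20 20" --pt "0 0 0 0 2 40 20" --pt "0 0 0 0 2 60 20" --pt "0 0 0 0 2 75 20" --pt "0 0 0 0 2 84 20" --pt "0 0 0 0 2 88 20" --pt "0 0 0 0 2 88 20" --pt "0 0 0 0 2 88 20"

```text
time: 15.65
position: [0.3906, 0.2769, 0.032]
tool_rot: [-0.022, 3.141, 0.0]
ft_force: [-0.1, 0.1, -0.6]
grip_width: 0.36
```

```bash
python3 - <<'E'
from bench import optics
import cv2
for n in("side","top"):
  cv2.imwrite(f"pics/{n}8.png",optics.get_image(n)[:,:,::-1])
s=cv2.imread("pics/side8.png");t=cv2.imread("pics/top8.png")
f=lambda im:cv2.resize(im,(390,390),interpolation=cv2.INTER_CUBIC)
cv2.imwrite("pics/c8.png",cv2.hconcat([f(t[180:245,145:210]),f(s[240:320,160:240])]))
E
python3 p.py 390.1,275.9,12,180.7
```

```text
t 15.75 pos [390.6 276.9  31.9] yaw -179.2 tilt 0.05 F [-1.4 -0.1 -0.2] grip 31.9 q [ 0.27  0.3  -1.04  2.04  0.32  0.96  0.66]
390.1,275.9,12,180.7 -> turn [0.  0.  0.1] shift [ 0.5 -1.  19.9]
```

View pics/c8.png

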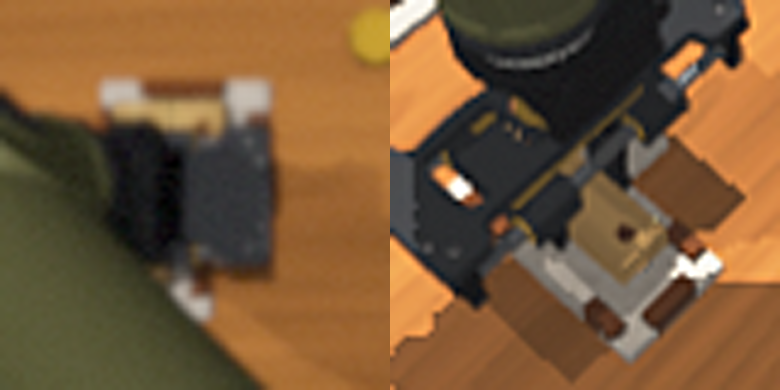

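```bash
cat > ov.py <<'E'
from h import *
def L(s): return [[52.5,-16*s],[52.5,48*s],[20.5,48*s],[20.5,16*s],[-52.5,16*s],[-52.5,-16*s]]
def rect(L,W): return [[L/2,-W/2],[-L/2,-W/2],[-L/2,W/2],[L/2,W/2]]
def world(m,x,y,yaw,z):
    c,s=np.cos(np.radians(yaw)),np.sin(np.radians(yaw)); return np.c_[np.array(m)/1000@np.array([[c,s],[-s,c]])+[x,y],np.full(len(m),z)]
def overlay(f,n,box,polys,out,sz=390):
    x0,x1,y0,y1=box; im=cv2.imread(f)[y0:y1,x0:x1]; k=sz/(x1-x0); im=cv2.resize(im,None,fx=k,fy=k,interpolation=cv2.INTER_CUBIC)
    for W,col in polys:
        p=((proj(n,W)+.5-[x0,y0])*k-.5).round().astype(int)
        cv2.polylines(im,[p.reshape(-1,1,2)],True,col,1)
    if out: cv2.imwrite(out,im)
    return im
E
python3 - <<'E'
from ov import *
top=world(L(-1),.3906+.003,.2766,.7,.0283+.018); bot=world(L(-1),.3936,.2766,.7,.0283)
seat=world(L(-1),.3931,.2756,.7,.008)
P=[(top,(255,0,0)),(bot,(0,255,0)),(seat,(255,0,255))]
cv2.imwrite("pics/c9.png",cv2.hconcat([overlay("pics/top8.png","top",(145,210,180,245),P,None),overlay("pics/side8.png","side",(160,240,240,320),P,None)]))
E
```

```text
(no output)
```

View pics/c9.png

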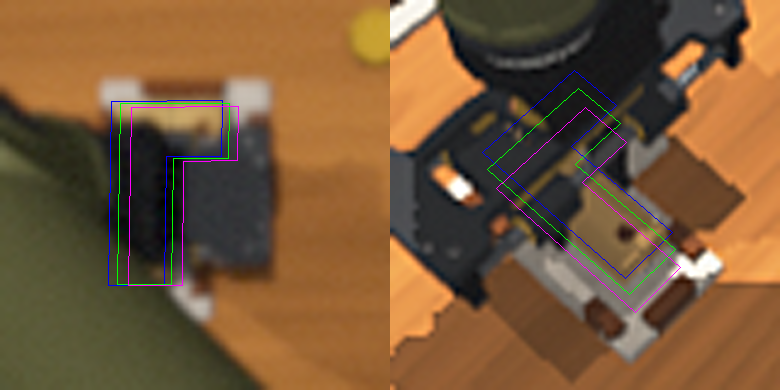

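The overlay agrees with the expected pose to about 1 mm. I lower and release.

Request:
step_arm --pt "0 0 0 0 -1 6 20" --pt "0 0 0 0 -1 12 20" --pt "0 0 0 0 -1 17 20" --pt "0 0 0 0 -1 19 20" --pt "0 0 0 0 -1 20 20" --pt "0 0 0 0 -1 20 20" --pt "0 0 0 0 -1 20 45" --pt "0 0 0 0 -1 20 55"

```text
time: 16.75
position: [0.3905, 0.2758, 0.0115]
tool_rot: [-0.022, 3.141, 0.0]
ft_force: [-0.3, -0.8, -0.9]
grip_width: 0.508
```

Request:
step_arm --pt "0 0 0 0 0 0 55" --pt "0 0 0 0 0 0 55" --pt "0 0 0 0 0 -20 55" --pt "0 0 0 0 0 -50 55" --pt "0 0 0 0 0 -100 55" --pt "0 0 0 -30 0 -130 55" --pt "0 0 0 -70 -40 -140 55" --pt "0 0 0 -95 -90 -140 55"

```text
time: 17.75
position: [0.4887, 0.187, 0.1529]
tool_rot: [-0.025, 3.138, 0.002]
ft_force: [0.4, 0.0, -0.6]
grip_width: 0.629
```

```bash
python3 - <<'E'
from bench import optics
import cv2
for n in("side","top"):
  cv2.imwrite(f"pics/{n}10.png",optics.get_image(n)[:,:,::-1])
from ov import *
P=[(world(L(-1),.3931,.2756,.7,.026),(255,0,255))]
cv2.imwrite("pics/c10.png",cv2.hconcat([overlay("pics/top10.png","top",(145,210,180,245),[],None),overlay("pics/side10.png","side",(160,240,240,320),[],None)]))
E
python3 p.py 380,-344.5,100,175.1
```

```text
t 17.85 pos [490.1 179.7 151.1] yaw -179.8 tilt 0.17 F [-0.5  0.7 -0.5] grip 55.0 q [ 0.54  0.22 -1.04  1.83  0.21  1.2   1.01]
380,-344.5,100,175.1 -> turn [-0.2  0.   5.1] shift [ 111.8 -523.8   52.5]
```

View pics/c10.png

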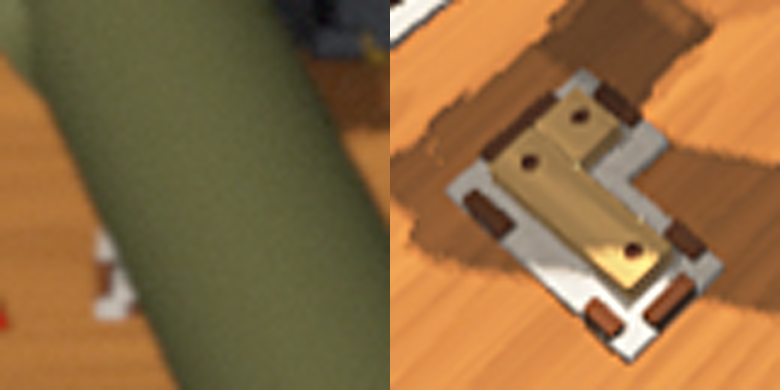

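The right bracket lies flat in its cradle between the stops. Next is the left bracket.

Request:
step_arm --pt "0 0 0 0 -40 0 60" --pt "0 0 0 0 -90 0 60" --pt "0 0 0 2 -140 0 60" --pt "0 0 0 6 -190 0 60" --pt "0 0 1 15 -240 0 60" --pt "0 0 2 25 -290 0 60" --pt "0 0 3 40 -340 0 60" --pt "0 0 4 60 -390 0 60"

```text
time: 18.85
position: [0.4315, -0.2048, 0.1516]
tool_rot: [0.088, 3.14, -0.001]
ft_force: [0.1, -0.6, -0.2]
grip_width: 0.692
```

```bash
python3 p.py 380,-344.5,100,175.1
```

```text
t 18.85 pos [ 431.5 -204.8  151.6] yaw 176.8 tilt 0.03 F [ 0.1 -0.6 -0.2] grip 60.2 q [ 1.13  0.04 -0.75  1.94  0.03  1.18  1.89]
380,-344.5,100,175.1 -> turn [-0.   0.   1.7] shift [  43.7 -142.3   51.6]
```

Request:
step_arm --pt "0 0 0 10 -35 0 60" --pt "0 0 1 20 -70 0 60" --pt "0 0 1.7 31 -105 10 60" --pt "0 0 1.7 40 -130 20 60" --pt "0 0 1.7 43 -140 40 60" --pt "0 0 1.7 43 -140 52 60" --pt "0 0 1.7 43 -140 52 60" --pt "0 0 1.7 43 -140 52 60"

```text
time: 19.85
position: [0.382, -0.3405, 0.1002]
tool_rot: [0.132, 3.138, -0.001]
ft_force: [0.1, 0.4, -0.4]
grip_width: 0.687
```

```bash
python3 p.py 380,-344.5,22,175.1
python3 - <<'E'
from bench import optics
import cv2
cv2.imwrite(f"pics/side11.png",optics.get_image("side")[:,:,::-1])
from ov import *
P=[(world(L(1),.3825,-.3448,-4.9,.036),(255,0,255))]
overlay("pics/side11.png","side",(260,380,90,210),P,"pics/c11.png",480)
E
```

```text
t 19.85 pos [ 382.  -340.5  100.2] yaw 175.2 tilt 0.05 F [ 0.1  0.4 -0.4] grip 59.8 q [ 1.25  0.17 -0.62  1.92  0.11  1.08  2.07]
380,-344.5,22,175.1 -> turn [-0.   0.   0.1] shift [ 1.7 -4.1 78.2]
```

View pics/c11.png

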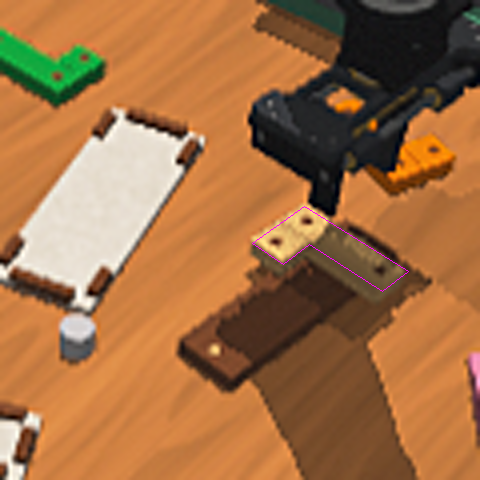

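The left bracket is still where I fitted it (outline matches). I descend and grip.

Request:
step_arm --pt "0 0 0 1 -2 10 60" --pt "0 0 0 2 -4 30 60" --pt "0 0 0 2 -4 50 60" --pt "0 0 0 2 -4 65 60" --pt "0 0 0 2 -4 74 60" --pt "0 0 0 2 -4 78 60" --pt "0 0 0 2 -4 78 60" --pt "0 0 0 2 -4 78 50"

```text
time: 20.9
position: [0.3792, -0.3453, 0.0221]
tool_rot: [0.134, 3.138, -0.001]
ft_force: [0.2, 0.2, 0.4]
grip_width: 0.64
```

Request:
step_arm --pt "0 0 0 0 0 0 20" --pt "0 0 0 0 0 0 20" --pt "0 0 0 0 0 0 20" --pt "0 0 0 0 0 0 20" --pt "0 0 0 0 0 -5 20" --pt "0 0 0 0 0 -20 20" --pt "0 0 0 0 0 -45 20" --pt "0 0 0 0 0 -80 20" --newtons 30

```text
time: 21.9
position: [0.3784, -0.3445, 0.1026]
tool_rot: [-0.134, -3.138, -0.001]
ft_force: [-0.2, -0.6, -0.6]
grip_width: 0.364
```

```bash
python3 p.py 502.5,-12.2,130,208
python3 - <<'E'
from bench import optics
import cv2
cv2.imwrite(f"pics/side12.png",optics.get_image("side")[:,:,::-1])
from ov import *
overlay("pics/side12.png","side",(260,380,90,210),[],"pics/c12.png",480)
E
```

```text
t 21.90 pos [ 378.4 -344.5  102.6] yaw 175.1 tilt 0.06 F [-0.2 -0.6 -0.6] grip 31.7 q [ 1.26  0.17 -0.62  1.92  0.11  1.09  2.08]
502.5,-12.2,130,208 -> turn [  0.1  -0.  -32.9] shift [-95.3 341.7 -27.2]
```

View pics/c12.png

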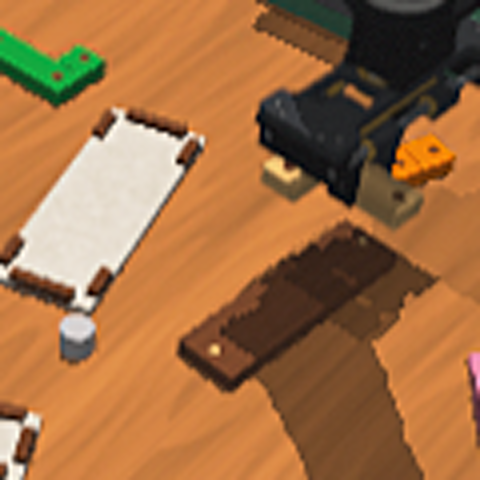

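Request:
step_arm --pt "0 0 0 0 0 -27 20" --pt "0 0 -5 -15 55 -27 20" --pt "0 0 -11 -30 110 -27 20" --pt "0 0 -17 -46 165 -27 20" --pt "0 0 -23 -62 220 -27 20" --pt "0 0 -29 -77 275 -27 20" --pt "0 0 -33 -90 323 -27 20" --pt "0 0 -33 -96 341 -27 20"

```text
time: 22.95
position: [0.5045, -0.0094, 0.1297]
tool_rot: [-0.771, 3.044, -0.0]
ft_force: [-0.7, -0.7, -0.5]
grip_width: 0.364
```

```bash
python3 p.py 501.8,-12.5,35,208
```

```text
t 22.95 pos [504.5  -9.4 129.7] yaw -151.6 tilt 0.11 F [-0.7 -0.7 -0.5] grip 31.7 q [ 0.86  0.17 -0.96  1.9   0.15  1.15  1.91]
501.8,-12.5,35,208 -> turn [-0.   0.1  0.4] shift [ 4.  -1.3 94.7]
```

Request:
step_arm --pt "0 0 0.4 2 -1 10 20" --pt "0 0 0.4 3.5 -1 35 20" --pt "0 0 0.4 3.5 -1 60 20" --pt "0 0 0.4 3.5 -1 80 20" --pt "0 0 0.4 3.5 -1 91 20" --pt "0 0 0.4 3.5 -1 95 20" --pt "0 0 0.4 3.5 -1 95 20" --pt "0 0 0.4 3.5 -1 95 20"

```text
time: 23.95
position: [0.5016, -0.016, 0.0342]
tool_rot: [-0.752, 3.049, -0.001]
ft_force: [0.0, 0.6, -0.6]
grip_width: 0.366
```

```bash
python3 p.py 501.8,-12.5,12,208
python3 - <<'E'
from bench import optics
import cv2
for n in("side","top"):
  cv2.imwrite(f"pics/{n}13.png",optics.get_image(n)[:,:,::-1])
from ov import *
from bench import ctrl
p=ctrl.get_state()["position"]; x=p[0]+.0029;y=p[1]+.0015;z=p[2]-.0037
P=[(world(L(1),x,y,28,z+.018),(255,0,0)),(world(L(1),x,y,28,z),(0,255,0)),(world(L(1),.5047,-.011,28,.008),(255,0,255))]
cv2.imwrite("pics/c13.png",cv2.hconcat([overlay("pics/top13.png","top",(220,285,150,215),P,None),overlay("pics/side13.png","side",(205,285,160,240),P,None)]))
E
```

```text
t 23.95 pos [501.6 -16.   34.2] yaw -152.3 tilt 0.07 F [ 0.   0.6 -0.6] grip 31.8 q [ 0.79  0.31 -0.9   1.99  0.3   0.97  1.8 ]
501.8,-12.5,12,208 -> turn [-0.1  0.  -0.3] shift [-1.8  3.  22.2]
```

View pics/c13.png

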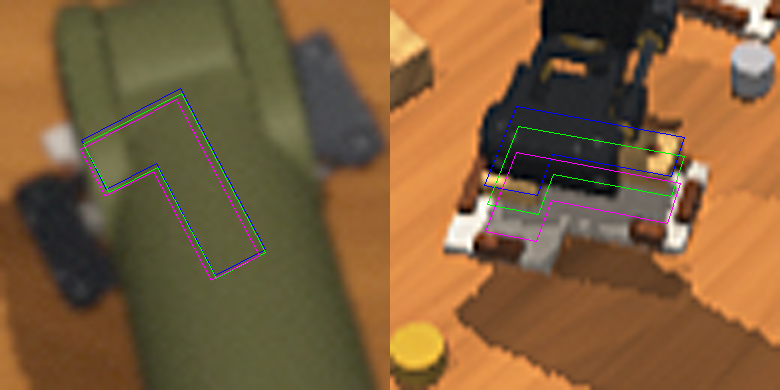

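Bracket matches the prediction. I apply the small correction, then lower and release.

Request:
step_arm --pt "0 0 0 -1 2 2 20" --pt "0 0 0 -2 3 8 20" --pt "0 0 0 -2 3 14 20" --pt "0 0 0 -2 3 19 20" --pt "0 0 0 -2 3 21.5 20" --pt "0 0 0 -2 3 22 20" --pt "0 0 0 -2 3 22 20" --pt "0 0 0 -2 3 22 45"

```text
time: 25.05
position: [0.5018, -0.0124, 0.0116]
tool_rot: [-0.752, 3.049, -0.001]
ft_force: [-0.3, 0.0, 0.3]
grip_width: 0.416
```

Request:
step_arm --pt "0 0 0 0 0 0 60" --pt "0 0 0 0 0 0 60" --pt "0 0 0 0 0 0 60" --pt "0 0 0 0 0 -20 60" --pt "0 0 0 0 0 -50 60" --pt "0 0 0 0 0 -100 60" --pt "0 0 0 0 -30 -130 60" --pt "0 0 0 0 -80 -140 60"

```text
time: 26.05
position: [0.5407, -0.0822, 0.1561]
tool_rot: [-0.757, 3.044, -0.007]
ft_force: [0.6, 0.1, 0.7]
grip_width: 0.691
```

```bash
python3 - <<'E'
from bench import optics
import cv2
for n in("side","top"):
  cv2.imwrite(f"pics/{n}14.png",optics.get_image(n)[:,:,::-1])
from ov import *
P=[(world(L(1),.5047,-.011,28,.026),(255,0,255))]
cv2.imwrite("pics/c14.png",cv2.hconcat([overlay("pics/top14.png","top",(220,285,150,215),[],None),overlay("pics/side14.png","side",(205,285,160,240),[],None)]))
P=[(world(rect(200,56),.3868,-.2903,84.4,.018),(255,0,255))]
cv2.imwrite("pics/d14.png",cv2.hconcat([overlay("pics/top14.png","top",(295,365,180,250),P,None),overlay("pics/side14.png","side",(285,365,120,200),P,None)]))
E
python3 p.py 386.8,-290.3,120,84.4 386.8,-290.3,120,264.4
```

```text
t 26.15 pos [541.4 -89.7 154.3] yaw -152.8 tilt 0.35 F [-0.6 -0.2 -0.8] grip 60.2 q [ 0.91  0.25 -0.91  1.77  0.21  1.21  2.  ]
386.8,-290.3,120,84.4 -> turn [  0.    0.4 122.8] shift [ 229.4 -107.4   34.2]
386.8,-290.3,120,264.4 -> turn [ -0.4   0.  -57.2] shift [ 229.4 -107.4   34.2]
```

View pics/c14.png

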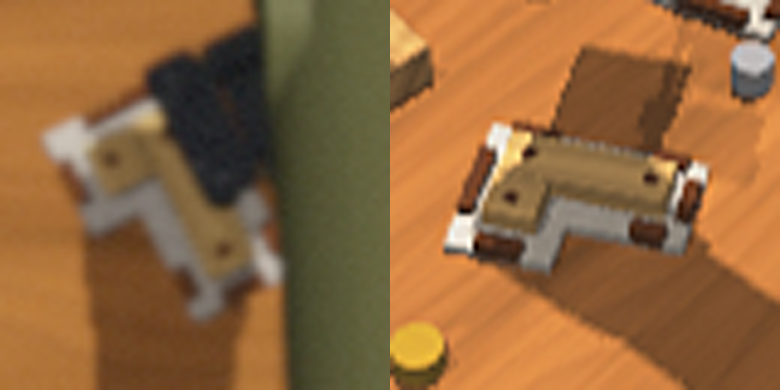

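View pics/d14.png

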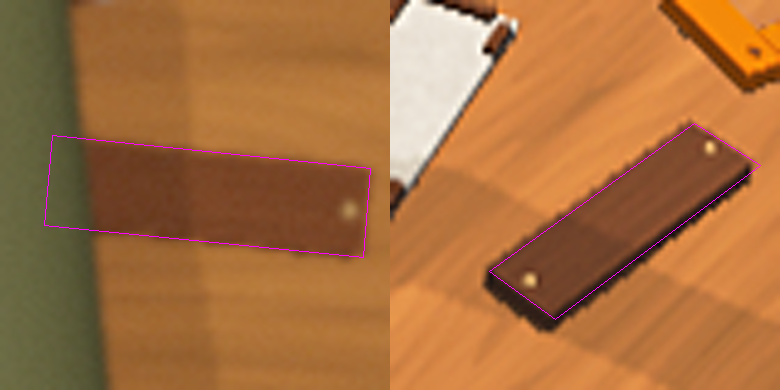

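The left bracket sits inside its stops, and the board is free and matches the fit to about 1–2 mm. I head to the board with the jaws wide.

Request:
step_arm --pt "0 0 10 20 -10 0 82" --pt "0 0 20 45 -20 0 82" --pt "0 0 30 75 -35 0 82" --pt "0 0 40 105 -50 0 82" --pt "0 0 50 135 -65 5 82" --pt "0 0 60 165 -78 10 82" --pt "0 0 70 195 -92 15 82" --pt "0 0 80 220 -103 20 82"

```text
time: 27.15
position: [0.3911, -0.2773, 0.1325]
tool_rot: [1.393, 2.815, -0.001]
ft_force: [1.0, 0.6, -0.6]
grip_width: 0.943
```

```bash
python3 p.py 388,-290,90,84.4
```

```text
t 27.15 pos [ 391.1 -277.3  132.5] yaw 127.4 tilt 0.08 F [ 1.   0.6 -0.6] grip 82.1 q [ 1.18  0.06 -0.63  1.96  0.04  1.14  1.19]
388,-290,90,84.4 -> turn [ 0.   0.1 43. ] shift [ -8.2 -10.1  42.5]
```

Request:
step_arm --pt "0 0 8 -2 -3 5 82" --pt "0 0 17 -5 -6 10 82" --pt "0 0 26 -8 -10 15 82" --pt "0 0 35 -8 -10 25 82" --pt "0 0 42.5 -8 -10 35 82" --pt "0 0 42.5 -8 -10 42 82" --pt "0 0 42.5 -8 -10 42 82" --pt "0 0 42.5 -8 -10 42 82"

```text
time: 28.15
position: [0.3889, -0.2892, 0.0901]
tool_rot: [2.311, 2.127, -0.0]
ft_force: [-0.2, -0.5, -0.4]
grip_width: 0.939
```

```bash
python3 p.py 388,-290,5,84.4
python3 - <<'E'
from bench import optics
import cv2
for n in("side","top"):
  cv2.imwrite(f"pics/{n}15.png",optics.get_image(n)[:,:,::-1])
from ov import *
P=[(world(rect(200,56),.388,-.2900,84.4,.018),(255,0,255))]
cv2.imwrite("pics/d15.png",cv2.hconcat([overlay("pics/top15.png","top",(295,365,180,250),P,None),overlay("pics/side15.png","side",(285,365,120,200),P,None)]))
E
```

```text
t 28.15 pos [ 388.9 -289.2   90.1] yaw 85.3 tilt 0.05 F [-0.2 -0.5 -0.4] grip 81.7 q [ 1.14  0.12 -0.58  1.99  0.08  1.05  0.44]
388,-290,5,84.4 -> turn [0.  0.  0.9] shift [-0.8 -0.9 85.1]
```

View pics/d15.png

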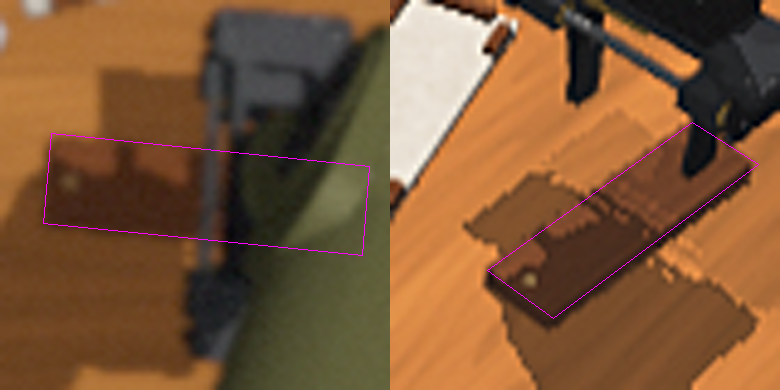

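The board outline agrees in both views. I descend and grip.

Request:
step_arm --pt "0 0 0.9 -1 -1 10 82" --pt "0 0 0.9 -1 -1 30 82" --pt "0 0 0.9 -1 -1 50 82" --pt "0 0 0.9 -1 -1 68 82" --pt "0 0 0.9 -1 -1 79 82" --pt "0 0 0.9 -1 -1 84 82" --pt "0 0 0.9 -1 -1 85 82" --pt "0 0 0.9 -1 -1 85 70" --newtons 40

```text
time: 29.25
position: [0.3879, -0.2903, 0.005]
tool_rot: [2.329, 2.107, -0.0]
ft_force: [-0.1, -0.1, -0.9]
grip_width: 0.889
```

Request:
step_arm --pt "0 0 0 0 0 0 45" --pt "0 0 0 0 0 0 45" --pt "0 0 0 0 0 0 45" --pt "0 0 0 0 0 0 45" --pt "0 0 0 0 0 -5 45" --pt "0 0 0 0 0 -20 45" --pt "0 0 0 0 0 -45 45" --pt "0 0 0 0 0 -80 45"

```text
time: 30.25
position: [0.3869, -0.2894, 0.0855]
tool_rot: [-2.328, -2.107, 0.0]
ft_force: [0.1, -0.6, -1.2]
grip_width: 0.64
```

```bash
python3 p.py 575.7,-282.8,110,104.1
python3 - <<'E'
from bench import optics
import cv2
for n in("side",):
  cv2.imwrite(f"pics/{n}16.png",optics.get_image(n)[:,:,::-1])
from ov import *
overlay("pics/side16.png","side",(260,380,80,200),[],"pics/c16.png",480)
E
```

```text
t 30.25 pos [ 386.9 -289.4   85.5] yaw 84.3 tilt 0.09 F [ 0.1 -0.6 -1.2] grip 55.7 q [ 1.15  0.12 -0.59  2.    0.08  1.04  0.42]
575.7,-282.8,110,104.1 -> turn [ -0.1  -0.1 -19.8] shift [ 25.4 187.2 -24.7]
```

View pics/c16.png

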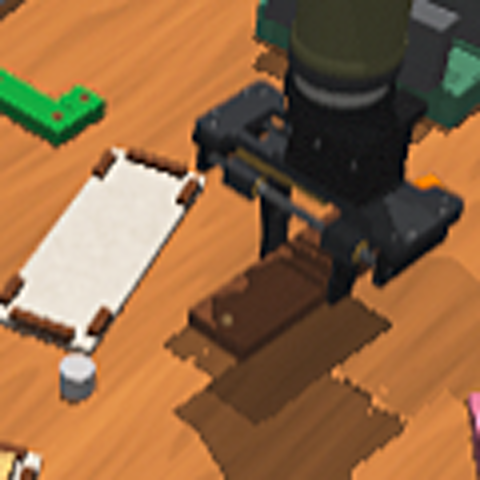

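Request:
step_arm --pt "0 0 0 0 0 -25 45" --pt "0 0 -3 3 25 -25 45" --pt "0 0 -7 7 55 -25 45" --pt "0 0 -11 12 90 -25 45" --pt "0 0 -15 17 125 -25 45" --pt "0 0 -19 22 160 -25 45" --pt "0 0 -20 25 187 -25 45" --pt "0 0 -20 25 187 -25 45"

```text
time: 31.3
position: [0.5779, -0.2826, 0.1099]
tool_rot: [1.925, 2.482, 0.003]
ft_force: [-0.4, 0.1, -0.9]
grip_width: 0.636
```

```bash
python3 p.py 575.7,-282.8,30,104.1
```

```text
t 31.30 pos [ 577.9 -282.6  109.9] yaw 104.4 tilt 0.11 F [-0.4  0.1 -0.9] grip 55.3 q [ 0.91  0.46 -0.65  1.59  0.29  1.2   0.46]
575.7,-282.8,30,104.1 -> turn [ 0.1 -0.   0.3] shift [ 0.3 -2.3 79.9]
```

Request:
step_arm --pt "0 0 0.3 0 -1 10 45" --pt "0 0 0.3 0 -2 30 45" --pt "0 0 0.3 0 -2 50 45" --pt "0 0 0.3 0 -2 66 45" --pt "0 0 0.3 0 -2 76 45" --pt "0 0 0.3 0 -2 80 45" --pt "0 0 0.3 0 -2 80 45" --pt "0 0 0.3 0 -2 80 45"

```text
time: 32.3
position: [0.5747, -0.2844, 0.0303]
tool_rot: [1.934, 2.474, 0.0]
ft_force: [-0.5, -0.6, -1.7]
grip_width: 0.639
```

```bash
python3 p.py 575.7,-282.8,13,104.1
python3 - <<'E'
from bench import optics,ctrl
import cv2
for n in("side","top"):
  cv2.imwrite(f"pics/{n}17.png",optics.get_image(n)[:,:,::-1])
from ov import *
x,y,z=ctrl.get_state()["position"]; z-=.005
P=[(world(rect(200,56),x,y,104.1,z+.018),(255,0,0)),(world(rect(200,56),x,y,104.1,z),(0,255,0)),(world(rect(200,56),.5757,-.2828,104.1,.008),(255,0,255))]
cv2.imwrite("pics/c17.png",cv2.hconcat([overlay("pics/top17.png","top",(290,370,125,205),P,None),overlay("pics/side17.png","side",(250,320,105,175),P,None)]))
E
```

```text
t 32.30 pos [ 574.7 -284.4   30.3] yaw 104.0 tilt 0.08 F [-0.5 -0.6 -1.7] grip 55.6 q [ 0.89  0.53 -0.61  1.66  0.34  1.06  0.42]
575.7,-282.8,13,104.1 -> turn [ 0.   0.1 -0.1] shift [ 1.4  1.4 17.3]
```

View pics/c17.png

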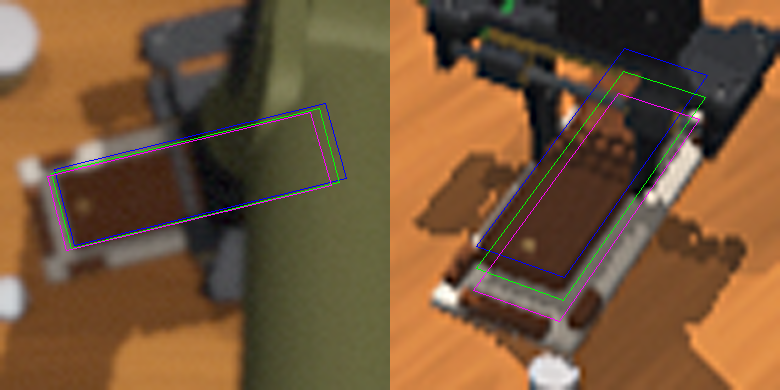

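Board, overlay and cradle agree to 1–3 mm. I apply a small correction, then lower and release.

Request:
step_arm --pt "0 0 0 1 1 2 45" --pt "0 0 0 2.5 1.5 5 45" --pt "0 0 0 2.5 1.5 10 45" --pt "0 0 0 2.5 1.5 14 45" --pt "0 0 0 2.5 1.5 16.5 45" --pt "0 0 0 2.5 1.5 17.5 45" --pt "0 0 0 2.5 1.5 17.5 45" --pt "0 0 0 2.5 1.5 17.5 60"

```text
time: 33.4
position: [0.5753, -0.2816, 0.0125]
tool_rot: [1.934, 2.475, -0.0]
ft_force: [0.5, -0.3, 0.1]
grip_width: 0.674
```

Request:
step_arm --pt "0 0 0 0 0 0 80" --pt "0 0 0 0 0 0 80" --pt "0 0 0 0 0 0 80" --pt "0 0 0 0 0 -15 80" --pt "0 0 0 0 0 -45 80" --pt "0 0 0 0 0 -90 80" --pt "0 0 0 0 0 -130 80" --pt "0 0 0 -40 0 -150 80"

```text
time: 34.4
position: [0.5873, -0.3167, 0.1672]
tool_rot: [1.923, 2.478, 0.003]
ft_force: [0.5, 0.0, 0.1]
grip_width: 0.925
```

Request:
step_arm --pt "0 0 0 -40 0 0 80" --pt "0 0 0 -85 0 0 80" --pt "0 0 0 -130 0 0 80" --pt "0 0 0 -170 0 0 80" --pt "0 0 0 -200 0 0 80" --pt "0 0 0 -220 0 0 80" --pt "0 0 0 -220 0 0 80" --pt "0 0 0 -220 0 0 80"

```text
time: 35.4
position: [0.6382, -0.5325, 0.1627]
tool_rot: [1.933, 2.476, 0.001]
ft_force: [0.5, 0.6, -1.0]
grip_width: 0.92
```

```bash
python3 p.py
python3 - <<'E'
from bench import optics,ctrl
import cv2
for n in("side","top"):
  cv2.imwrite(f"pics/{n}18.png",optics.get_image(n)[:,:,::-1])
t=cv2.imread("pics/top18.png");s=cv2.imread("pics/side18.png")
cv2.imwrite("pics/e18.png",cv2.resize(s[80:330,90:340],(600,600),interpolation=cv2.INTER_CUBIC))
cv2.imwrite("pics/f18.png",cv2.resize(t[110:250,140:380],(792,462),interpolation=cv2.INTER_CUBIC))
E
```

```text
t 35.40 pos [ 638.2 -532.5  162.7] yaw 104.0 tilt 0.05 F [ 0.5  0.6 -1. ] grip 80.0 q [ 0.92  0.81 -0.54  0.91  0.38  1.5   0.74]
```

View pics/e18.png

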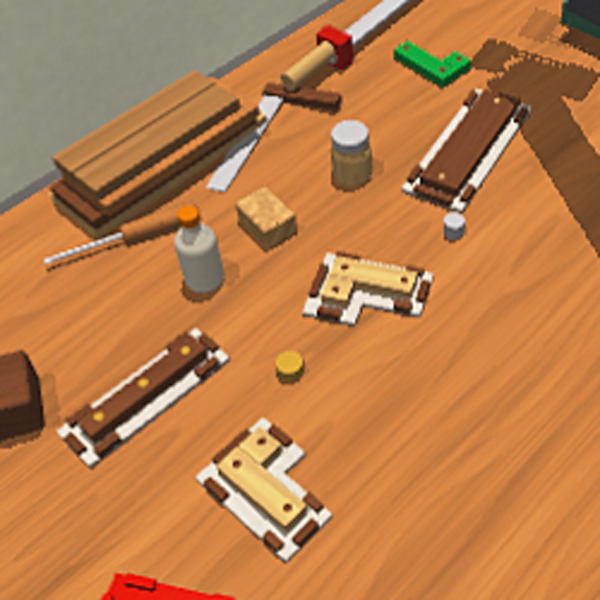

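View pics/f18.png

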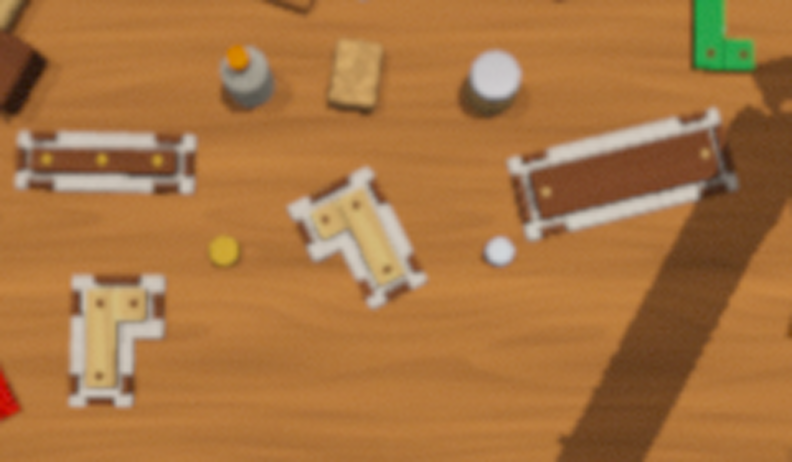

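Both pictures show all four parts inside their stops. In the top crop they are the rail (105,160), right bracket (115,335), left bracket (360,235) and board (625,175), and the bottle and jar are standing. Last, I compare the bystanders with the first picture and hand in.

Run:
```python
import cv2,numpy as np
from bench import ctrl
a=cv2.imread("pics/top0.png");b=cv2.imread("pics/top18.png")
for n,(x,y) in {"bottle":(214,132),"jar":(289,134)}.items():
    t=a[y-14:y+14,x-14:x+14]; w=b[y-20:y+20,x-20:x+20]
    r=cv2.matchTemplate(w,t,cv2.TM_CCOEFF_NORMED); _,m,_,l=cv2.minMaxLoc(r); print(n,m,(l[0]-6,l[1]-6))
print(np.abs(ctrl.get_state()["qd"]).max(), ctrl.close_job())
```

```text
bottle 0.9963667392730713 (0, 0)
jar 0.9989793300628662 (0, 0)
the job is handed in; nothing more can be done
0.004917099025971839 None
```

The shelf kit is taken apart and handed in at about 35 s. The rail went first, then the right bracket, the left bracket and the shelf board, each released in its own cradle.

- **Placing:** The last top and side pictures show all four parts flat inside their stops. Where I compared held parts with their expected positions, they agreed to about 1–3 mm, within the 7 mm play.
- **Bystanders:** The glue bottle and the jar show no shift, to the pixel, against the first picture.
- **Robot:** The gripper is open and well clear, and the arm is at rest. The wrist force stayed within about 2 N at every reading.
- **Failed or disagreeing checks:** None failed. The two cameras disagreed with each other by about 2 mm, in line with the stated calibration accuracy. The board's end read up to 3.5 mm off in the top view before lowering, so I shifted it slightly towards centre.

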